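# Hang the edge rougher on the balancer arm

### The job

Hang the edge roughing tool, the one with the wire loop, on the spring-balanced arm over the bench. Draw the arm's transport bolt fully back to its stop, then take the tool out of its rest, put its loop over the hook and lower it gently, keeping hold until the arm has sunk and settled under its weight; only then let go, so that the arm neither drops nor springs. Leave the bolt drawn, the tool hanging still, and the other things on the bench where they are.

Things in the scene. Friction and masses are not known exactly. Their poses are not given: they have to be found in the camera images.
- balancer: grey spring-balanced tool arm, fixed: round foot (144 mm across), steel column, head with a barrel bolt (transport lock) on its top plate, boom of two parallel bars, end block with hook. Origin: centre of the foot on the bench; z up, y from the column along the boom to the hook; the hook's open tip faces -x
- lock_bolt (a joint): travel of the transport bolt, m: 0 = shut, its nose through the steel eye on the boom, which then cannot sink; 0.040 = fully drawn, at its end stop, boom free. It slides along the balancer's -y (away from the hook) against about 2.5 N of friction and stays where it is left
- lock_grip (a point): black upright grip of the bolt: 12 mm thick (balancer x), 22 mm long (along the slide); this point is in it, 12 mm below its top, and moves with it. The bolt under it is 12 mm wide, top 24 mm below the grip's top; guides before and behind it are 22 mm wide and end 20 mm below the grip's top. Beside it is free space down to the 56 mm wide top plate, 55 mm below the grip's top
- boom (a joint): angle the boom has sunk, rad: 0 = at its upper stop (bars rise 0.14 rad towards the hook), to 0.45. Hinge to hinge 280 mm: the hook sinks 28 mm per 0.1 rad, sideways under 3 mm. Unlocked, it yields above 1.6 N at the hook, then 22 mm per newton; with the rougher it settles at 0.20 to 0.30 (57 to 84 mm lower). Lightly damped: let go too early it drops with a jerk
- hanger: end block of the boom, 26 x 30 x 80 mm, always upright, axes parallel to the balancer's; origin at its upper hinge pin. It carries the hook on its -x face
- hook_seat (a point): where a loop hangs: top of the wire in the hollow of the hook, 36 mm before (balancer -x) the end block's centre. The hook is 8 mm steel wire, its hollow 16 mm long; its tip turns up to 16 mm above this point and ends 26 mm before it; the wire's underside is 8 mm below it
- rougher: cordless edge roughing tool, 205 mm long, 0.45 to 0.55 kg: grey round grip 38 mm across, brown abrasive drum (30 mm across) at its foot, wire loop at its head. Origin: on its axis amid the grip, about at its centre of mass; z along the axis to the loop, y level, -x its upper side as it lies. Grip from z = -42 to +42 mm (capped at 50) with a 48 mm guard collar at z = -34 to -30, drum's end at z = -90 mm. It lies in either cradle of the rest
- loop_top (a point): inside of the loop's top wire, on the axis, at z = 108 mm of the rougher. The loop lies in the tool's y-z plane (x goes through it); its opening is 36 mm wide (y) and 46 mm high (z = 62 to 108 mm), the steel wire 7 mm thick
- tool_rest: steel rest, fixed, base 160 x 270 x 6 mm, two equal cradles 150 mm apart along y. A tool's origin lies 110 mm above the bench at y = -75 or +75 mm; it leans 45 degrees, head up and to the rest's +x (away from the robot), on V saddles under its z = -37 and +36 mm, its guard collar on the lower one; it lifts straight up. Origin on the bench between the cradles
- polisher: the other cordless tool on the rest: same 38 mm grip, but a wire-brush wheel (38 mm across, 12 mm thick) and no hanging loop, 138 mm long; it stays in its cradle. Origin and axes as for the rougher
- last_left: turquoise plastic shoe last, 250 x 88 x 102 mm, loose; origin under its middle
- last_right: the other turquoise shoe last of the pair, 250 x 88 x 102 mm, loose; origin under its middle
- lidded_tub: closed red plastic tub, 104 mm across, 80 mm high, loose; origin under its centre
- cement_pot: open steel pot, 80 mm across, 66 mm high, loose; origin under its centre
- hammer: hammer with a wooden handle, 260 mm long, lying flat; origin at its middle, x along the handle
- tack_tray: flat open steel tray, 110 x 150 x 28 mm, loose; origin under its centre
There are look-alikes about, which are no part of the job. Leave any orange look-alike of the rougher alone.

How it is judged:
On the way, in this order (a step that is already met when the one before it is completed fails the run):
1. the transport bolt is drawn back to its stop (at least 37 of 40 mm) (value of joint lock_bolt above 0.037 m), for 0.2 s.
2. the loop is on the hook and the boom has sunk under the tool (over 0.17 rad) and come to rest while the fingers still hold the tool (distance between loop_top and hook_seat below 0.02 m and contact force between rougher and hanger above 2.5 N and value of joint boom above 0.17 rad and velocity of joint boom between -0.06 and 0.06 rad/s and contact force between the fingers and rougher above 1 N), for 0.3 s.
At the end, for the whole second after the job is handed in: The bolt is drawn (at least 37 mm), the rougher hangs by its loop in the hollow of the hook (loop top within 20 mm of the seat), upright within 8 degrees and still (under 60 mm/s), and the boom rests sunk under its weight (0.17 to 0.36 rad, under 0.06 rad/s) (value of joint lock_bolt above 0.037 m and value of joint boom between 0.17 and 0.36 rad and velocity of joint boom between -0.06 and 0.06 rad/s and distance between loop_top and hook_seat below 0.02 m and angle between rougher's own z axis and vertical below 0.14 rad and linear speed of rougher below 0.06 m/s); the robot touches nothing.
It fails at once if the sunk boom drops or springs up fast (over 0.8 rad/s, beyond 0.03 rad): let go before it had settled, or hung with the bolt shut and then freed (value of joint boom above 0.03 rad and (velocity of joint boom above 0.8 rad/s or velocity of joint boom below -0.8 rad/s)).
It fails at once if another thing on the bench is pushed more than 30 mm (distance of any of polisher, last_left, last_right, lidded_tub, cement_pot, hammer, tack_tray from where it was at the start of the episode above 0.03 m).
It also fails if it takes over 67 s, if anything falls off the work surface, if the arm or the gripper's body presses on something with over 40 N, if the wrist force passes 120 N, or if a joint passes its speed limit or range.

### The arm

A 7-joint arm with a two-finger parallel gripper is mounted at the origin on the work surface. World frame = base frame: x ahead of the robot, y to its left, z up, the work surface at z = 0. Lengths are in m, angles in rad, forces in N, time in s.
With the tool pointing down it reaches from about 0.4 to 0.85 m from the base axis. Payload 4.5 kg.
Tool frame: the origin (TCP) lies at the very end of the fingers, on their centre line; the grasp point (between the pads) lies 19 mm behind it; z points along the fingers, y is the direction in which the jaws open and shut (so a half turn about z gives the same grasp; the last joint's range is limited). The gripper opens to 85 mm and grips with 20 to 120 N. Pads are 22 mm wide; open, the fingers measure 114 mm over their backs; the gripper's body (76 mm by 85 mm) begins 54 mm behind the grasp point. The pads swing forward as they close: fully open they stand 13 mm farther back than shut.
Start: joints at [-1.254, 0.689, -0.195, 1.565, 0.157, 0.902, -0.215], TCP at [0.174, 0.6, 0.231] pointing down, gripper open.
Joint ranges: [-3.01, 3.01], [-0.46, 2.08], [-1.47, 1.51], [0.13, 2.56], [-1, 4.14], [0.04, 2.09], [-2.66, 2.66]. Speed limits (rad/s): [2.57, 2.57, 3.14, 3.14, 3.14, 3.14, 3.14].

### API

Orientations are given as a 3x3 rotation matrix whose columns are the frame's x, y, z axes.
In Python, from rig import robot gives the robot as it stands.
- The arm moves only by the tool servo_tool, never from a script. Its argument "deltas" is a list of rows, each a list of 5 numbers: the opening, from -1 (shut) to 1 (fully open), so that 0 is half open, then the shift along the world's x, y, z in units of 30 mm (1.0 is 30 mm), then the turn about the world's z in units of 5 degrees (1.0 is 5 degrees). A call has 1 to 8 rows; each row is the pose to reach, as a shift and turn from the pose measured when the call began; what a row does not reach only later rows make up. A row lasts 1/12 s, in which the tool goes at most 41.7 mm and 7.16 degrees, less where a joint would pass 70% of its speed; a pose out of reach is approached as far as the arm can. A call with a gripper value outside its range is refused whole. The fingers move at their own pace and stop on an object; "grip_force" is the grip in N (left out, the last holds). Time passes only in rows, so rows that repeat a pose let the fingers close. It gives the time, the measured TCP pose, the force and the opening at its end, in the units of the state.
- robot.sense(): the state, without advancing time (a new reading comes with each control period).
- robot.read_camera(name): name is "scene" or "top"; returns a dict with "pixels" (420x560x3 uint8, red, green, blue), "fx", "fy", "cx", "cy" (pixels), "xyz" and "attitude" of the camera in the world. Camera axes: x right, y down, z forward; pixel columns grow to the right and rows downward; lengths in m; the calibration is good to about 2 mm. A picture is of the moment at which its call begins. There is no depth.
- robot.job_done(): hands the job in, once; it reports no verdict.
Trained networks look in the newest picture that a camera, given by its name, has taken for a name from the list of things; names that differ only in an ending like _2 or _b are one class to them, and where a whole thing is asked for, a point or a joint stands for the part that bears it (a point fixed in the world has none). Each returns a list of dicts, best first, with "confidence" (0 to 1); they miss things now and then, are a little off and sometimes report something else, mostly with a low value. They report only what shows in the picture. A call takes as long as a camera call. They do not tell look-alikes from the thing itself.
- robot.find_in(name, camera): "centre" ([x, y, z] in m, in the coordinates of the camera as it stood for that picture, good to about 4 mm: the middle of the surface that is visible of it).
- robot.place_of(name, camera): "centre" ([x, y, z] in m, in the coordinates of the camera as it stood for that picture, good to about 4 mm: a listed point, or the origin of a listed thing).
The state is a dict: "clock": time; "joint_positions": joint angles; "dq": joint speeds; "joint_efforts": joint torques, N m; "eef_pos": TCP position; "eef_rot": TCP orientation; "ft_force": force on the tool from outside, world axes, zero at the start; "ft_torque": the same for the moment, N m; "opening": opening from 0.0 (shut) to 1.0 (fully open).
Only numpy, scipy, OpenCV 4.12 (cv2) and the standard library are available. Lean on these libraries where they do the work, as an engineer would, in place of code of your own. Each camera call takes 0.05 s, during which the arm holds its last target.

## Working session

There is one attempt and no reset: what is moved stays moved. The work goes in short steps, Python scripts to look and compute and a tool call to move; the robot and the scene stay as the last step left them, time stands still between calls to the robot, and variables do not carry over. Pictures are saved under pics/ and viewed, and the job is handed in when it is done.

Besides the shell and the picture viewer there is one more tool, called after ">>>" as name(argument=value, ...), one argument or row to a line, values as JSON. servo_tool: Moves the arm, as the interface text tells. Its arguments: {"type":"object","properties":{"deltas":{"type":"array"},"grip_force":{"type":"number"}},"required":["deltas"]}

```bash
mkdir -p pics; cat > h.py <<'E'
from rig import robot
import numpy as np, cv2
def snap(cam,fn,crop=None,scale=1):
    c=robot.read_camera(cam); p=c["pixels"]
    if crop: x0,y0,x1,y1=crop; p=p[y0:y1,x0:x1]
    p=cv2.resize(p,None,fx=scale,fy=scale,interpolation=cv2.INTER_CUBIC) if scale!=1 else p
    cv2.imwrite("pics/"+fn,cv2.cvtColor(p,cv2.COLOR_RGB2BGR)); return c
def w(c,v): return np.array(c["xyz"])+np.array(c["attitude"])@np.array(v)
def pix(c,P):
    q=np.array(c["attitude"]).T@(np.array(P)-np.array(c["xyz"])); return np.array([c["cx"]+c["fx"]*q[0]/q[2],c["cy"]+c["fy"]*q[1]/q[2]])
E
python3 - <<'E'
from h import *
cs={k:snap(k,k+"0.png") for k in("scene","top")}
s=robot.sense(); print(s["clock"],s["eef_pos"],np.round(s["eef_rot"],3),s["opening"])
for k,c in cs.items():
    print(k,c["xyz"],np.round(c["attitude"],3).tolist(),c["fx"],c["cx"],c["cy"])
    for n in["balancer","lock_grip","hanger","hook_seat","rougher","loop_top","tool_rest","polisher"]:
        for r in robot.place_of(n,k)[:3]: print(n,k,round(r["confidence"],2),np.round(w(c,r["centre"]),3),pix(c,w(c,r["centre"])).round())
print(robot.sense()["clock"])
E
```

```text
0.1 [0.17428597 0.59960187 0.23055819] [[-0.96   0.279 -0.   ]
 [ 0.279  0.96  -0.002]
 [-0.    -0.002 -1.   ]] 0.9992461494709347
scene [1.03348744 0.81114773 1.08659366] [[-0.841, 0.367, -0.397], [0.541, 0.58, -0.609], [0.007, -0.727, -0.687]] 407.71563113103343 277.5110455541759 213.8669447480821
balancer scene 0.76 [ 0.601 -0.276  0.003] [218. 213.]
lock_grip scene 0.71 [0.439 0.356 0.113] [363. 291.]
lock_grip scene 0.52 [ 0.595 -0.29   0.332] [208. 138.]
hanger scene 0.88 [0.673 0.011 0.312] [230. 202.]
hook_seat scene 0.59 [ 0.6   -0.279  0.005] [218. 212.]
hook_seat scene 0.56 [0.638 0.022 0.312] [243. 200.]
hook_seat scene 0.19 [ 0.8    0.096 -0.001] [214. 306.]
rougher scene 0.86 [0.438 0.356 0.115] [363. 291.]
rougher scene 0.6 [0.496 0.028 0.   ] [284. 253.]
loop_top scene 0.93 [0.132 0.356 0.016] [428. 268.]
loop_top scene 0.84 [0.513 0.358 0.187] [347. 288.]
tool_rest scene 0.91 [0.441 0.274 0.002] [340. 295.]
polisher scene 0.56 [0.442 0.208 0.11 ] [330. 260.]
top [0.32295232 0.00231104 1.4450229 ] [[0.021, -0.987, 0.162], [-1.0, -0.018, 0.023], [-0.02, -0.163, -0.986]] 475.02117791728847 275.0855745081164 221.19905952811277
balancer top 0.83 [ 0.599 -0.275 -0.001] [376. 211.]
balancer top 0.34 [0.673 0.01  0.31 ] [284. 156.]
lock_grip top 0.52 [ 0.593 -0.293  0.335] [410. 187.]
hanger top 0.7 [0.671 0.006 0.313] [285. 157.]
hook_seat top 0.64 [0.632 0.016 0.306] [281. 173.]
rougher top 0.82 [0.22  0.401 0.018] [149. 332.]
rougher top 0.8 [0.437 0.357 0.107] [160. 256.]
loop_top top 0.91 [0.517 0.359 0.185] [154. 224.]
loop_top top 0.66 [0.134 0.348 0.009] [166. 362.]
tool_rest top 0.94 [ 0.445  0.279 -0.001] [195. 257.]
tool_rest top 0.65 [ 0.491  0.03  -0.   ] [276. 244.]
tool_rest top 0.55 [0.634 0.023 0.304] [279. 172.]
polisher top 0.75 [0.445 0.202 0.105] [215. 255.]
polisher top 0.54 [0.636 0.018 0.306] [281. 171.]
0.9
```

View pics/scene0.png

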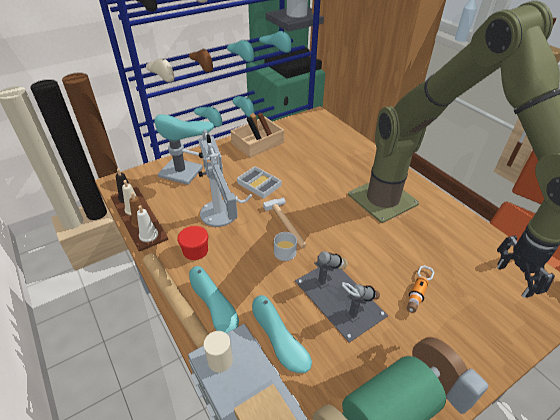

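View pics/top0.png

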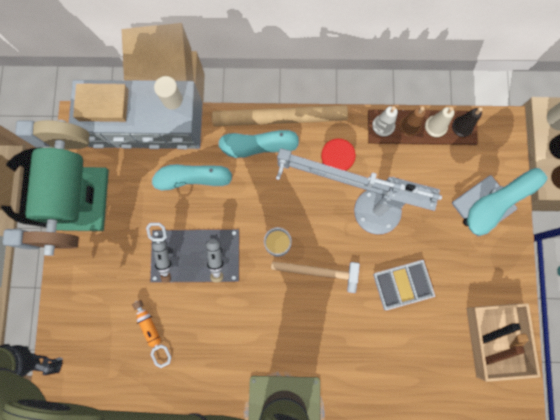

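The grey rougher stands in the rest's +y cradle: loop at (154,228) in the top view and (352,290) in the scene view. The orange look-alike lies at (150,335) in the top view. The balancer foot is at (378,210) and the hook end at (283,160), also in the top view. I'll zoom in with reprojected estimates.

```bash
python3 - <<'E'
from h import *
def mk(cam,fn,crop,sc,pts):
    c=robot.read_camera(cam);p=c["pixels"].copy();x0,y0,x1,y1=crop
    p=cv2.resize(p[y0:y1,x0:x1],None,fx=sc,fy=sc,interpolation=cv2.INTER_CUBIC)
    for P in pts:
        u=(pix(c,P)-[x0,y0]+.5)*sc; cv2.drawMarker(p,tuple(int(v) for v in u),(255,0,0),cv2.MARKER_CROSS,14,1)
    return cv2.cvtColor(p,cv2.COLOR_RGB2BGR)
B=[(0.594,-0.2915,0.3335),(0.594,-0.2915,0.3455),(0.636,0.018,0.307),(0.672,0.008,0.312),(.6,-.2755,0)]
R=[(0.4375,0.3565,0.11),(0.515,0.3585,0.186),(0.443,0.2765,0)]
a=mk("top","",(265,140,445,245),4,B);cv2.imwrite("pics/b_top.png",a)
a=mk("scene","",(180,110,280,230),5,B);b=mk("scene","",(290,235,390,345),5,R)
cv2.imwrite("pics/b_sc.png",a);cv2.imwrite("pics/r_sc.png",b)
cv2.imwrite("pics/r_top.png",mk("top","",(135,210,255,295),6,R))
E
```

```text
(no output)
```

View pics/b_top.png

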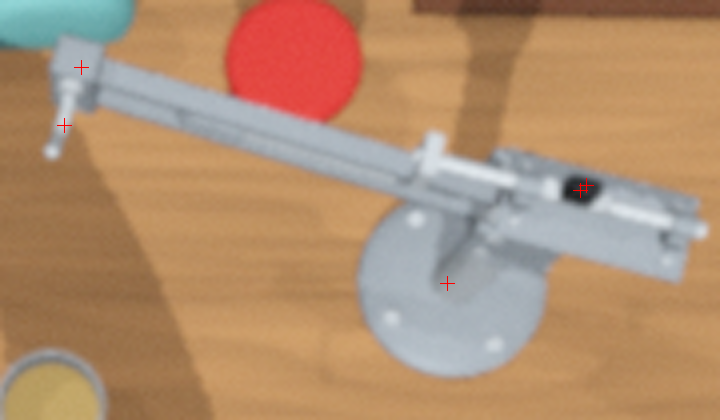

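View pics/b_sc.png

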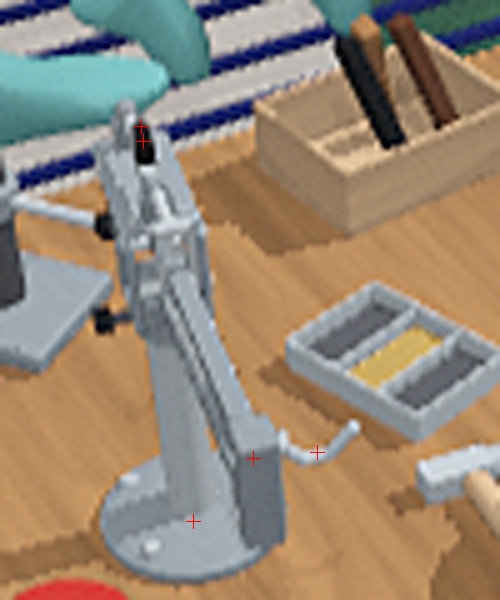

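View pics/r_top.png

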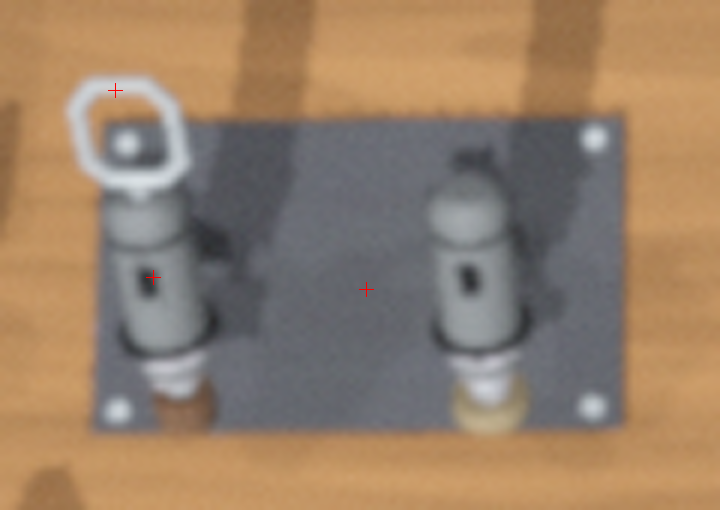

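View pics/r_sc.png

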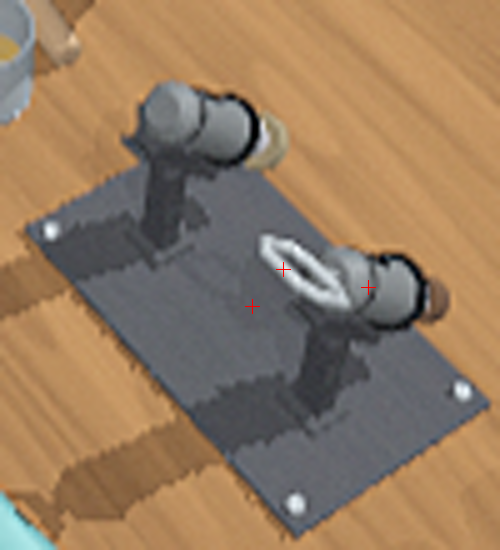

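```bash
cat >> h.py <<'E'
def ray(c,u,z):
    d=np.array(c["attitude"])@np.array([(u[0]-c["cx"])/c["fx"],(u[1]-c["cy"])/c["fy"],1]); o=np.array(c["xyz"]); return o+d*(z-o[2])/d[2]
E
python3 - <<'E'
from h import *
c=robot.read_camera("top")
f=lambda u,z,o,s:ray(c,np.array(u)/s+o-.5*0,z)
q=[f(u,.006,[135,210],6) for u in [(127,143),(595,138),(118,410),(592,407)]]
print(np.round(q,4)); print(np.mean(q,0)); d=q[0]-q[1]+q[2]-q[3]; print("yaw",np.degrees(np.arctan2(-d[0],d[1])))
print("grip top",f((580,188),.3455,[265,140],4), "tip",f((52,152),.323,[265,140],4),"block top c",f((80,62),.325,[265,140],4))
print("loop mid outer top", f((122,78),.19,[135,210],6),f((134,188),.15,[135,210],6))
for k in range(2):
  for n in["rougher","loop_top","lock_grip","hook_seat"]:
    for cam in ("top","scene"):
        cc=robot.read_camera(cam)
        for r in robot.place_of(n,cam)[:3]: print(n,cam,round(r["confidence"],2),np.round(w(cc,r["centre"]),4))
# swing sim
from scipy.integrate import solve_ivp
for th0 in(40,45):
 for mb in(.15,.4,.8):
  for s0 in(.048,.06,.075):
   m,L,I,k,pre=.5,.108,.5*.055**2,45.,1.6
   g=9.81
   def rhs(t,y):
    s,v,th,om=y
    # s down; pivot vertical. COM: x=-L sin th, down = s+L cos th
    A=np.array([[m+mb,-m*L*np.sin(th)],[-m*L*np.sin(th),I+m*L*L]])
    b=np.array([m*g-pre-k*s-1.0*v+m*L*np.cos(th)*om**2,-m*g*L*np.sin(th)-.01*om])
    a=np.linalg.solve(A,b); return [v,a[0],om,a[1]]
   r=solve_ivp(rhs,(0,8),[s0,0,np.radians(th0),0],max_step=.005)
   print(th0,mb,s0,"max boom rad/s",np.abs(r.y[1]).max()/.28,"s range",r.y[0].min()/.28,r.y[0].max()/.28)
E
```

```text
[[0.5137 0.4003 0.006 ]
 [0.5207 0.1603 0.006 ]
 [0.3778 0.3964 0.006 ]
 [0.3842 0.157  0.006 ]]
[0.44909427 0.27850514 0.006     ]
yaw 1.5968238268224273
grip top [ 0.5912565  -0.28898483  0.3455    ] tip [0.61395128 0.02351789 0.323     ] block top c [0.67029514 0.00750817 0.325     ]
loop mid outer top [0.51862264 0.35348918 0.19      ] [0.47379512 0.35594356 0.15      ]
rougher top 0.58 [0.4386 0.3576 0.1061]
rougher scene 0.74 [0.2291 0.4009 0.0251]
rougher scene 0.67 [0.4358 0.3528 0.1122]
loop_top top 0.97 [0.5185 0.3595 0.182 ]
loop_top top 0.83 [0.1328 0.3473 0.0105]
loop_top scene 0.73 [0.1339 0.3563 0.0185]
loop_top scene 0.61 [0.5151 0.3569 0.1871]
lock_grip top 0.55 [ 0.5922 -0.2926  0.3307]
lock_grip scene 0.48 [ 0.5969 -0.2928  0.3347]
hook_seat top 0.56 [0.632  0.0195 0.3088]
hook_seat scene 0.65 [0.6361 0.0222 0.3136]
hook_seat scene 0.51 [0.5139 0.3578 0.1871]
rougher top 0.92 [0.2247 0.4036 0.0165]
rougher top 0.72 [0.4401 0.3556 0.1088]
rougher top 0.6 [0.5175 0.3609 0.18  ]
rougher scene 0.87 [0.4376 0.3558 0.113 ]
rougher scene 0.74 [0.2279 0.3998 0.0229]
roughe
[... 1508 characters left out ...]
nge 0.1843572245917338 0.36835977717914237
45 0.15 0.075 max boom rad/s 0.9234651818876695 s range 0.20663501177449858 0.33092554839070454
45 0.4 0.048 max boom rad/s 1.1439461426622248 s range 0.1630841174218677 0.3755920222447795
45 0.4 0.06 max boom rad/s 0.9166108157895038 s range 0.19165800568256267 0.3436236982866427
45 0.4 0.075 max boom rad/s 0.6292609264060249 s range 0.21914144269088606 0.30568401575188214
45 0.8 0.048 max boom rad/s 0.883290997305632 s range 0.16565904588998517 0.35151428367815274
45 0.8 0.06 max boom rad/s 0.665153040533301 s range 0.19798606788987627 0.31886098138132785
45 0.8 0.075 max boom rad/s 0.3915361245956952 s range 0.2310474940230263 0.28502228727132317
```

>>> servo_tool(
  deltas=[
    [1,0.8,-0.9,0.6,-1.3],
    [1,1.6,-1.8,1.2,-2.6],
    [1,2.4,-2.7,1.8,-3.9],
    [1,3.2,-3.6,2.4,-5.2],
    [1,4.0,-4.5,3.0,-6.5],
    [1,4.8,-5.4,3.6,-7.8],
    [1,5.6,-6.3,4.2,-9.1],
    [1,6.4,-7.2,4.8,-10.4],
  ],
)

```text
clock: 3.42
eef_pos: [0.3672, 0.3827, 0.3765]
eef_rot: [[-0.366, 0.931, 0.0], [0.931, 0.366, 0.001], [0.0, 0.0, -1.0]]
ft_force: [1.3, -0.4, 0.2]
opening: 1.003
```

>>> servo_tool(
  deltas=[
    [1,0.4,-1.25,0.3,-0.9],
    [1,0.8,-2.5,0.6,-1.8],
    [1,1.2,-3.75,0.9,-2.7],
    [1,1.6,-5.0,1.2,-3.6],
    [1,2.0,-6.25,1.5,-4.5],
    [1,2.4,-7.5,1.8,-5.4],
    [1,2.8,-8.75,2.1,-6.3],
    [1,3.2,-10,2.4,-7.15],
  ],
)

```text
clock: 4.08
eef_pos: [0.4632, 0.0808, 0.4493]
eef_rot: [[0.25, 0.968, 0.001], [0.968, -0.25, 0.001], [0.001, 0.001, -1.0]]
ft_force: [1.2, 0.9, 0.1]
opening: 1.001
```

>>> servo_tool(
  deltas=[
    [0.2,0.44,-1.25,0,0],
    [0,0.9,-2.5,0,0],
    [0,1.35,-3.75,0,0],
    [0,1.8,-5.0,0,0],
    [0,2.25,-6.25,0,0],
    [0,2.7,-7.5,0,0],
    [0,3.15,-8.75,0,0],
    [0,3.6,-10,0,0],
  ],
)

```text
clock: 4.75
eef_pos: [0.5715, -0.2209, 0.4493]
eef_rot: [[0.249, 0.968, 0.001], [0.968, -0.249, 0.001], [0.002, 0.001, -1.0]]
ft_force: [1.5, 1.1, 0.3]
opening: 0.501
```

>>> servo_tool(
  deltas=[
    [0,0.4,-1.2,0,0],
    [0,0.75,-2.35,-0.5,0],
    [0,0.75,-2.35,-1.5,0],
    [0,0.75,-2.35,-2.5,0],
    [0,0.75,-2.35,-2.5,0],
  ],
)

```text
clock: 5.17
eef_pos: [0.591, -0.2898, 0.3674]
eef_rot: [[0.25, 0.968, -0.01], [0.968, -0.25, 0.008], [0.005, -0.012, -1.0]]
ft_force: [-0.6, 1.3, -2.0]
opening: 0.5
```

```bash
python3 - <<'E'
from h import *
c=snap("scene","s1.png",(170,90,270,190),7)
c2=snap("top","t1.png",(370,140,450,240),6)
print(robot.sense()["eef_pos"],pix(c,robot.sense()["eef_pos"]))
for cam,cc in(("top",c2),("scene",c)):
    for r in robot.place_of("lock_grip",cam)[:3]: print(cam,round(r["confidence"],2),np.round(w(cc,r["centre"]),4))
E
```

```text
[ 0.59396302 -0.29066321  0.37407519] [207.02854377 127.38167174]
top 0.42 [ 0.5928 -0.2924  0.3328]
scene 0.53 [ 0.5952 -0.2926  0.3328]
```

View pics/s1.png

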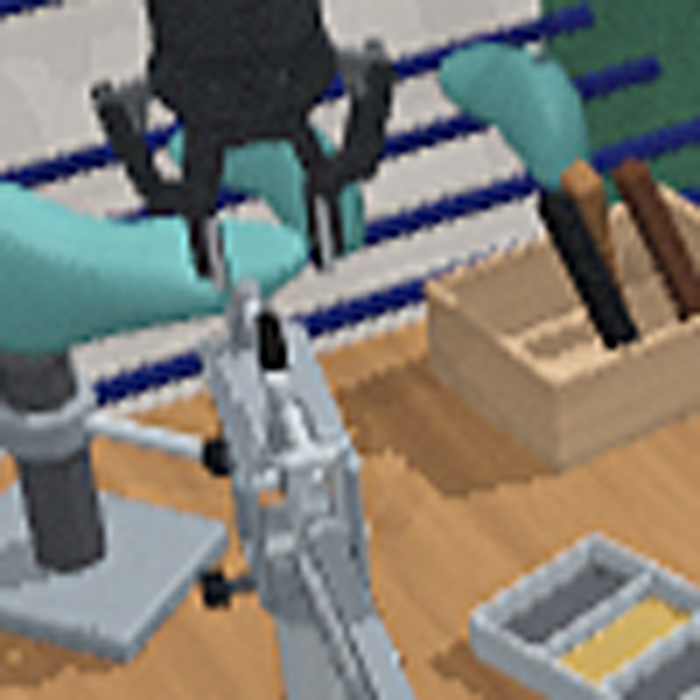

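View pics/t1.png

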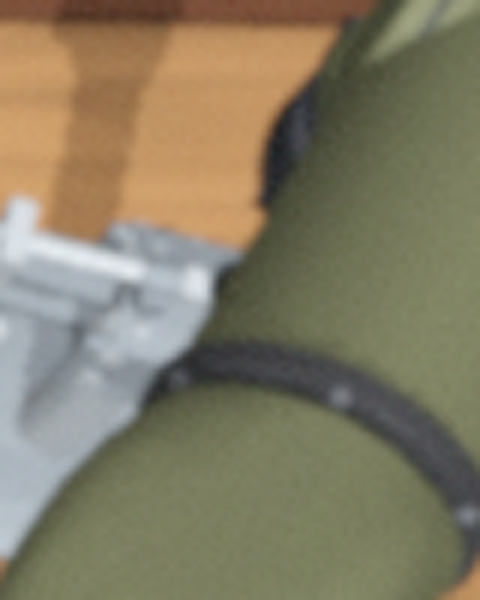

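The open fingers, at (210,240) and (325,240) in the zoom, straddle the black grip at (270,340). Next I go down and grip it.

>>> servo_tool(
  deltas=[
    [0,0,0,-0.7,0],
    [0,0,0,-1.45,0],
    [-1,0,0,-1.45,0],
    [-1,0,0,-1.45,0],
    [-1,0,0,-1.45,0],
    [-1,0,0,-1.45,0],
    [-1,0,0,-1.45,0],
    [-1,0,0,-1.45,0],
  ],
  grip_force=30,
)

```text
clock: 6.03
eef_pos: [0.5954, -0.2915, 0.3355]
eef_rot: [[0.248, 0.969, 0.007], [0.969, -0.248, -0.001], [0.001, 0.007, -1.0]]
ft_force: [-3.7, 3.7, 5.9]
opening: 0.126
```

>>> servo_tool(
  deltas=[
    [-1,-0.05,-0.2,0.05,0],
    [-1,-0.1,-0.4,0.05,0],
    [-1,-0.15,-0.6,0.05,0],
    [-1,-0.2,-0.8,0.05,0],
    [-1,-0.25,-1.0,0.05,0],
    [-1,-0.3,-1.2,0.05,0],
    [-1,-0.35,-1.4,0.05,0],
    [-1,-0.38,-1.5,0.05,0],
  ],
)

```text
clock: 6.7
eef_pos: [0.5855, -0.3302, 0.3357]
eef_rot: [[0.245, 0.97, 0.007], [0.97, -0.245, 0.012], [0.014, 0.004, -1.0]]
ft_force: [2.8, 18.0, -8.6]
opening: 0.124
```

```bash
python3 - <<'E'
from h import *
c=snap("scene","s2.png",(170,90,270,190),7)
s=robot.sense(); print(s["eef_pos"],s["ft_force"],s["opening"])
for cam in["scene","top"]:
    if cam=="top": c=robot.read_camera("top")
    for r in robot.place_of("lock_grip",cam)[:3]: print(cam,round(r["confidence"],2),np.round(w(c,r["centre"]),4))
E
```

```text
[ 0.58545521 -0.33009808  0.33568199] [  2.53615236  14.22397079 -10.65647061] 0.13116562457511938
scene 0.44 [ 0.5856 -0.3298  0.3334]
top 0.64 [ 0.5842 -0.3331  0.3319]
```

View pics/s2.png

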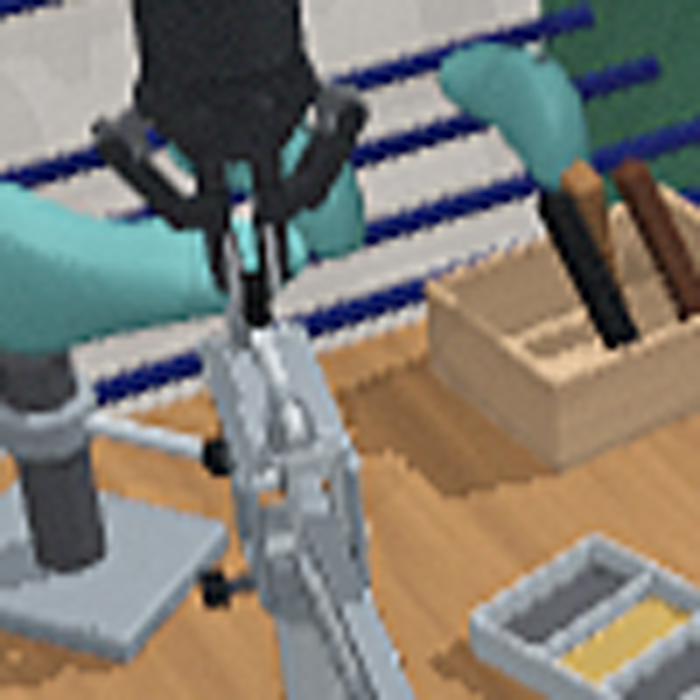

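The bolt is drawn: the grip sits under the fingers at (258,300), TCP travel was 39.9 mm, and the force rose to 14–18 N at the stop. I'll hold briefly, then release.

>>> servo_tool(
  deltas=[
    [-1,-0.05,-0.2,0,0],
    [-1,-0.05,-0.2,0,0],
    [-1,-0.05,-0.2,0,0],
  ],
)

```text
clock: 7.15
eef_pos: [0.5854, -0.3301, 0.3357]
eef_rot: [[0.239, 0.971, 0.007], [0.971, -0.24, 0.021], [0.022, 0.002, -1.0]]
ft_force: [0.4, 14.1, -5.8]
opening: 0.128
```

>>> servo_tool(
  deltas=[
    [0,0,0,0,0],
    [0,0,0,0,0],
    [0,0,0,0,0],
    [0,0,0,0.5,0],
    [0,0,0,1.5,0],
    [0,0,0,2.7,0],
    [0,0,0,3.9,0],
    [0,0,0,4,0],
  ],
)

```text
clock: 7.82
eef_pos: [0.5866, -0.3343, 0.4652]
eef_rot: [[0.242, 0.97, 0.02], [0.97, -0.242, 0.01], [0.014, 0.018, -1.0]]
ft_force: [-0.7, -0.2, -0.0]
opening: 0.501
```

```bash
python3 - <<'E'
from h import *
c=snap("scene","s3.png",(170,90,270,190),7)
for r in robot.place_of("lock_grip","scene")[:3]: print(round(r["confidence"],2),np.round(w(c,r["centre"]),4))
E
```

```text
0.68 [ 0.5851 -0.3328  0.3334]
```

View pics/s3.png

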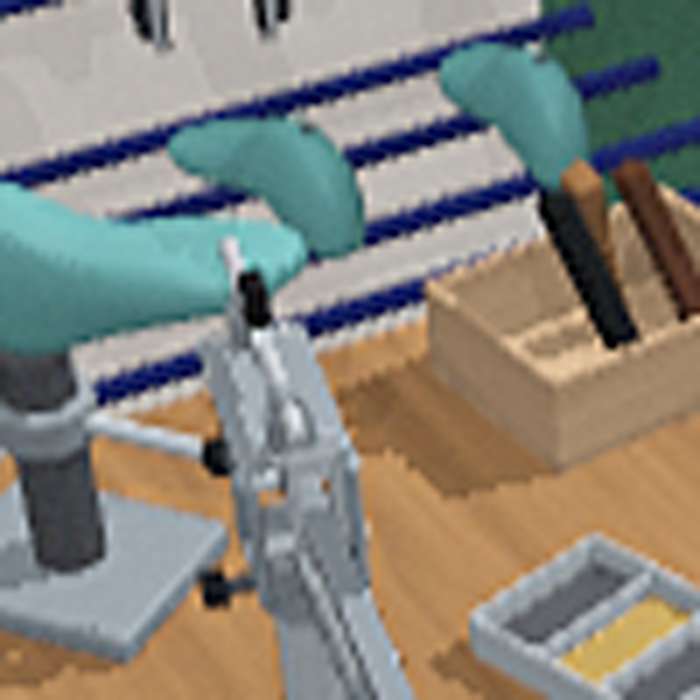

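The bolt grip stays drawn at (255,300). Next I move to the rest.

>>> servo_tool(
  deltas=[
    [1,-0.15,1.2,0,1.2],
    [1,-0.3,2.4,0,2.4],
    [1,-0.45,3.6,0,3.6],
    [1,-0.6,4.8,0,4.8],
    [1,-0.75,6.0,0,6.0],
    [1,-0.9,7.2,0,7.2],
    [1,-1.05,8.4,0,8.4],
    [1,-1.2,9.6,0,9.6],
  ],
)

```text
clock: 8.58
eef_pos: [0.5485, -0.0442, 0.4583]
eef_rot: [[-0.563, 0.827, -0.004], [0.827, 0.562, 0.019], [0.018, 0.007, -1.0]]
ft_force: [-0.8, 0.7, -0.4]
opening: 0.996
```

>>> servo_tool(
  deltas=[
    [1,-0.15,1.2,0,1.2],
    [1,-0.3,2.4,0,2.4],
    [1,-0.45,3.6,0,3.6],
    [1,-0.6,4.8,0,4.8],
    [1,-0.75,6.0,0,6.0],
    [1,-0.9,7.2,0,7.2],
    [1,-1.05,8.4,0,8.4],
    [1,-1.2,9.6,0,9.6],
  ],
)

```text
clock: 9.25
eef_pos: [0.5121, 0.2443, 0.4573]
eef_rot: [[-0.991, 0.131, -0.017], [0.131, 0.991, 0.008], [0.018, 0.006, -1.0]]
ft_force: [-0.2, 0.2, -0.3]
opening: 1.001
```

>>> servo_tool(
  deltas=[
    [1,-0.1,1.2,0,0.9],
    [1,-0.2,2.4,0,1.8],
    [1,-0.37,3.6,-0.5,1.8],
    [1,-0.37,3.77,-1.8,1.8],
    [1,-0.37,3.77,-3.1,1.8],
    [1,-0.37,3.77,-4.4,1.8],
    [1,-0.37,3.77,-5.7,1.8],
    [1,-0.37,3.77,-6.5,1.8],
  ],
)

```text
clock: 9.92
eef_pos: [0.4993, 0.3546, 0.2572]
eef_rot: [[-0.999, -0.025, -0.023], [-0.025, 1.0, -0.0], [0.023, 0.0, -1.0]]
ft_force: [0.8, 0.4, -0.9]
opening: 0.998
```

```bash
python3 - <<'E'
from h import *
c=snap("scene","s4.png",(290,200,410,320),6)
c2=snap("top","t4.png",(110,190,250,300),5)
s=robot.sense(); print(s["eef_pos"],np.round(s["eef_rot"],3)[:,1])
for cam,cc in(("top",c2),("scene",c)):
  for n in["rougher","loop_top"]:
    for r in robot.place_of(n,cam)[:3]: print(n,cam,round(r["confidence"],2),np.round(w(cc,r["centre"]),4))
E
```

```text
[0.49853216 0.35403578 0.2568203 ] [-0.025  1.    -0.002]
rougher top 0.45 [0.4374 0.3581 0.1069]
loop_top top 0.44 [0.5185 0.3592 0.1827]
rougher scene 0.95 [0.4385 0.3535 0.1118]
rougher scene 0.61 [0.2277 0.402  0.0268]
loop_top scene 0.95 [0.5158 0.3572 0.1866]
loop_top scene 0.74 [0.1328 0.355  0.0174]
```

View pics/s4.png

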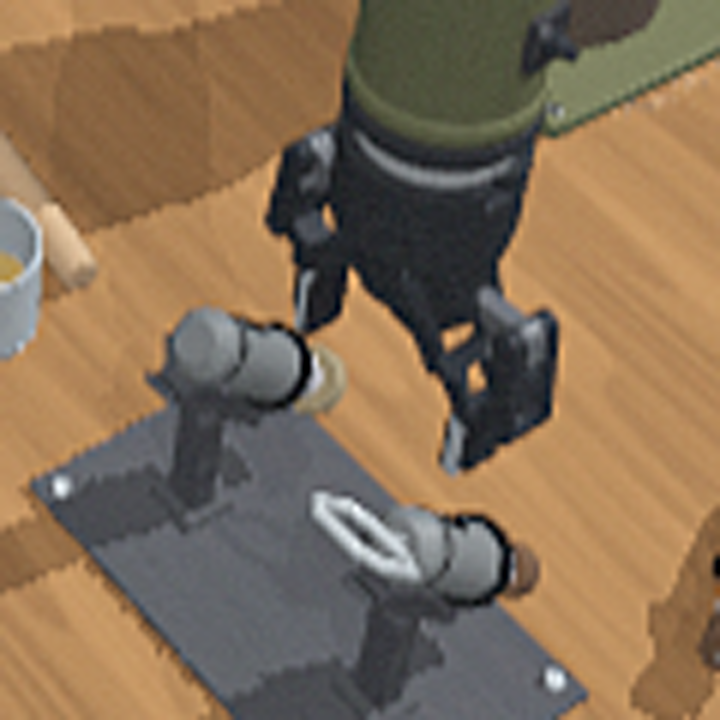

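View pics/t4.png

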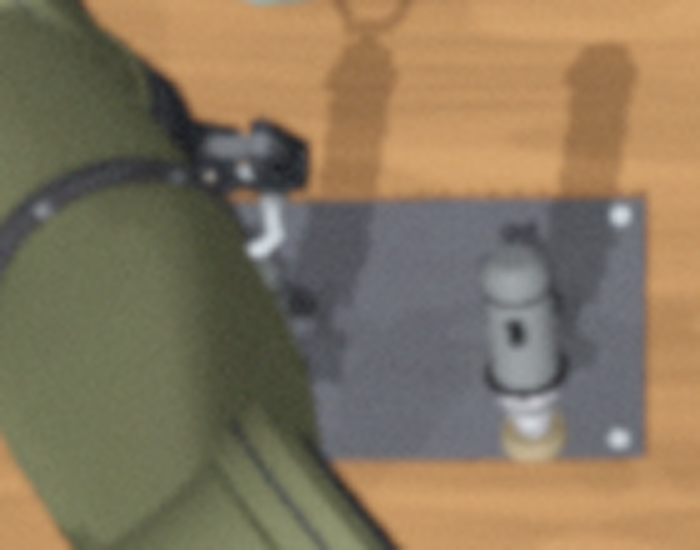

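>>> servo_tool(
  deltas=[
    [1,0.08,0.1,-1,0],
    [1,0.08,0.1,-2,0],
    [1,0.08,0.1,-2.8,0],
    [1,0.08,0.1,-3.4,0],
    [1,0.08,0.1,-3.65,0],
    [1,0.08,0.1,-3.65,0],
  ],
)

```text
clock: 10.72
eef_pos: [0.5049, 0.3611, 0.1549]
eef_rot: [[-1.0, -0.025, -0.015], [-0.025, 1.0, 0.007], [0.015, 0.008, -1.0]]
ft_force: [-0.1, 0.3, -1.1]
opening: 1.004
```

```bash
python3 - <<'E'
from h import *
c=snap("scene","s5.png",(290,220,410,320),6)
s=robot.sense(); print(s["eef_pos"],s["ft_force"])
E
```

```text
[0.50553443 0.36169584 0.15604423] [-0.39835957  0.50467848  0.55695191]
```

View pics/s5.png

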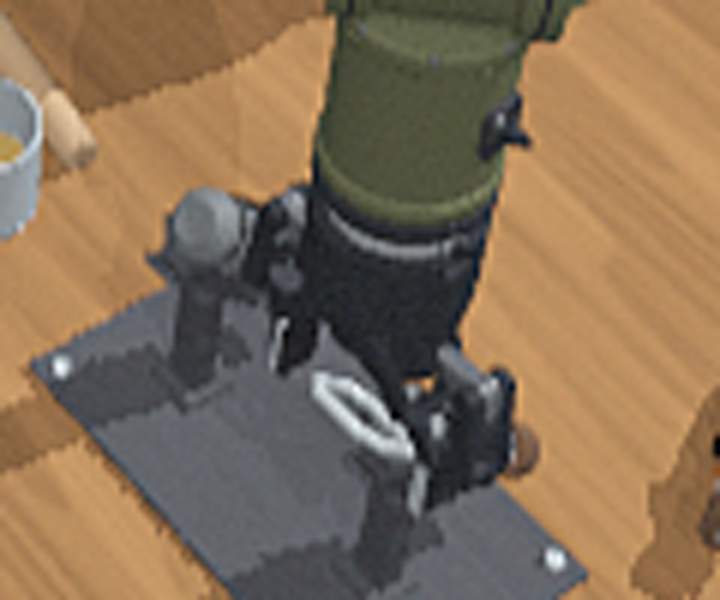

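>>> servo_tool(
  deltas=[
    [1,-0.1,-0.14,-0.2,0],
    [1,-0.1,-0.14,-0.3,0],
    [1,-0.1,-0.14,-0.3,0],
    [1,-0.1,-0.14,-0.3,0],
  ],
)

```text
clock: 11.1
eef_pos: [0.5028, 0.3576, 0.1477]
eef_rot: [[-1.0, -0.025, -0.012], [-0.025, 1.0, 0.009], [0.012, 0.01, -1.0]]
ft_force: [-0.2, -0.0, 0.1]
opening: 0.996
```

>>> servo_tool(
  deltas=[
    [0.6,0,0,0,0],
    [0.4,0,0,0,0],
    [0.2,0,0,0,0],
    [0,0,0,0,0],
    [-0.2,0,0,0,0],
    [-0.2,0,0,0,0],
    [-0.2,0,0,0,0],
    [-0.2,0,0,0,0],
  ],
  grip_force=30,
)

```text
clock: 11.77
eef_pos: [0.5032, 0.3575, 0.148]
eef_rot: [[-1.0, -0.025, -0.012], [-0.025, 1.0, 0.009], [0.011, 0.01, -1.0]]
ft_force: [-0.1, -0.9, 4.2]
opening: 0.572
```

```bash
python3 - <<'E'
from h import *
c=snap("scene","s6.png",(290,220,410,320),6)
s=robot.sense(); print(s["eef_pos"],s["ft_force"],s["opening"])
E
```

```text
[0.50313585 0.35756311 0.148022  ] [-0.59334439 -2.05970768  6.45901758] 0.5742972191602809
```

View pics/s6.png

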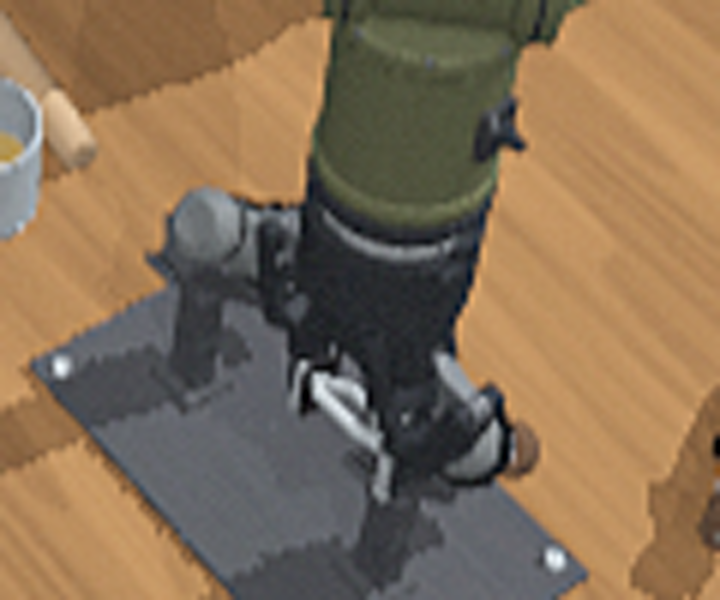

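The fingers hold the loop's two sides; the opening is 48.7 mm against an outer width of 50 mm. Next I tip it upright about the lower saddle while lifting.

>>> servo_tool(
  deltas=[
    [-0.2,-0.15,0,0.17,0],
    [-0.2,-0.3,0,0.34,0],
    [-0.2,-0.5,0,0.5,0],
    [-0.2,-0.7,0,0.64,0],
    [-0.2,-0.9,0,0.78,0],
    [-0.2,-1.1,0,0.9,0],
    [-0.2,-1.3,0,1.0,0],
    [-0.2,-1.5,0,1.1,0],
  ],
)

```text
clock: 12.48
eef_pos: [0.4574, 0.3576, 0.1814]
eef_rot: [[-1.0, -0.025, -0.012], [-0.025, 1.0, 0.01], [0.011, 0.01, -1.0]]
ft_force: [0.1, 0.9, -5.2]
opening: 0.572
```

```bash
python3 - <<'E'
from h import *
c=snap("scene","s7.png",(290,200,410,320),6)
s=robot.sense(); print(s["eef_pos"],s["ft_force"],s["ft_torque"],s["opening"])
E
```

```text
[0.45595238 0.35795012 0.18186891] [-1.35632325 -0.08832891 -3.71589871] [-0.06988914  0.03818807  0.03664173] 0.5725044555592581
```

View pics/s7.png

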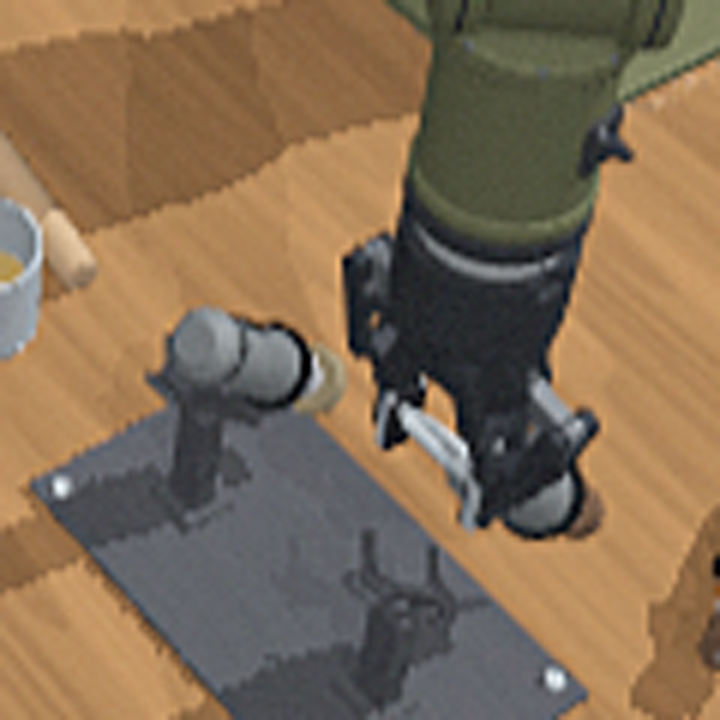

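>>> servo_tool(
  deltas=[
    [-0.2,0,0,0.7,0],
    [-0.2,0,0,1.4,0],
    [-0.2,0,0,2.1,0],
    [-0.2,0,0,2.8,0],
    [-0.2,0,0,3.5,0],
    [-0.2,0,0,4.2,0],
    [-0.2,0,0,4.9,0],
    [-0.2,0,0,5.5,0],
  ],
  grip_force=20,
)

```text
clock: 13.2
eef_pos: [0.4557, 0.3578, 0.3482]
eef_rot: [[-1.0, -0.026, -0.012], [-0.026, 1.0, 0.01], [0.012, 0.01, -1.0]]
ft_force: [0.5, 0.2, -5.1]
opening: 0.571
```

```bash
cat >> h.py <<'E'
def tilt():
    s=robot.sense(); print(s["clock"],s["eef_pos"],np.round(s["ft_force"],1),np.round(s["ft_torque"],2),s["opening"])
    for cam in("scene","top"):
        c=robot.read_camera(cam); o={}
        for n in("rougher","loop_top"):
            L=[(r["confidence"],w(c,r["centre"])) for r in robot.place_of(n,cam)]
            L=[l for l in L if np.linalg.norm(l[1]-s["eef_pos"])<.2]
            if L: o[n]=L[0][1]; print(cam,n,round(L[0][0],2),np.round(L[0][1],4))
        if len(o)==2:
            d=o["loop_top"]-o["rougher"]; print("len",np.linalg.norm(d),"tilt",np.degrees(np.arccos(d[2]/np.linalg.norm(d))),"az",np.degrees(np.arctan2(d[1],d[0])))
E
python3 - <<'E'
from h import *
tilt()
snap("scene","s8.png",(290,150,430,290),5)
E
```

```text
13.2 [0.45571124 0.35780626 0.34821929] [ 0.5  0.2 -5.1] [ 0.01 -0.34 -0.07] 0.5709924515861435
scene rougher 0.81 [0.4014 0.3565 0.3024]
scene loop_top 0.82 [0.462  0.3564 0.388 ]
len 0.1048718265312472 tilt 35.35178982383245 az -0.042282009479944975
top rougher 0.41 [0.4036 0.3605 0.2957]
```

View pics/s8.png

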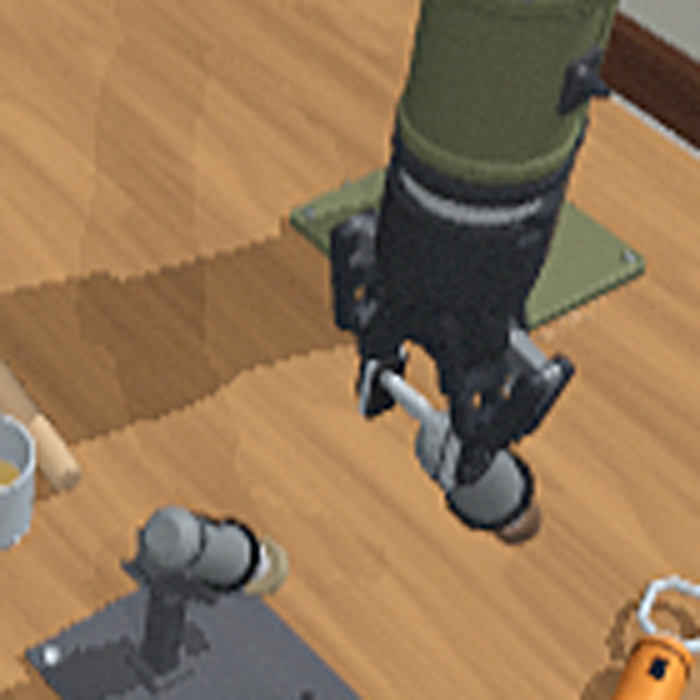

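>>> servo_tool(
  deltas=[
    [-0.2,-0.1,-0.9,0.3,-0.4],
    [-0.2,-0.2,-1.8,0.6,-0.8],
    [-0.2,-0.3,-2.7,0.9,-1.2],
    [-0.2,-0.5,-3.6,1.2,-1.6],
    [-0.2,-0.7,-4.6,1.5,-2.0],
    [-0.2,-0.9,-5.6,1.8,-2.4],
    [-0.2,-1,-6.6,2,-2.8],
    [-0.2,-1,-7.6,2,-3.15],
  ],
)

```text
clock: 14.22
eef_pos: [0.4243, 0.128, 0.4054]
eef_rot: [[-0.969, 0.247, -0.013], [0.247, 0.969, 0.011], [0.015, 0.008, -1.0]]
ft_force: [0.1, -0.8, -4.8]
opening: 0.576
```

>>> servo_tool(
  deltas=[
    [-0.2,0,0,0,0],
    [-0.2,1.3,0,0,0],
    [-0.2,2.6,0,0,0],
    [-0.2,3.9,0,0,0],
    [-0.2,3.9,0,0,0],
    [-0.2,3.9,0,0,0],
  ],
)

```text
clock: 14.72
eef_pos: [0.5427, 0.1276, 0.4029]
eef_rot: [[-0.968, 0.249, -0.015], [0.248, 0.969, 0.01], [0.017, 0.006, -1.0]]
ft_force: [-0.8, -0.5, -4.3]
opening: 0.576
```

```bash
python3 - <<'E'
from h import *
tilt()
snap("scene","s9.png",(200,120,340,260),5)
E
```

```text
14.7167 [0.54272291 0.12757586 0.402924  ] [-0.8 -0.5 -4.3] [-0.07 -0.06  0.02] 0.5757715446817666
scene rougher 0.85 [0.5096 0.1364 0.3454]
scene loop_top 0.61 [0.5491 0.1273 0.4431]
len 0.10579621921410981 tilt 22.574519637621837 az -13.07908964077912
```

View pics/s9.png

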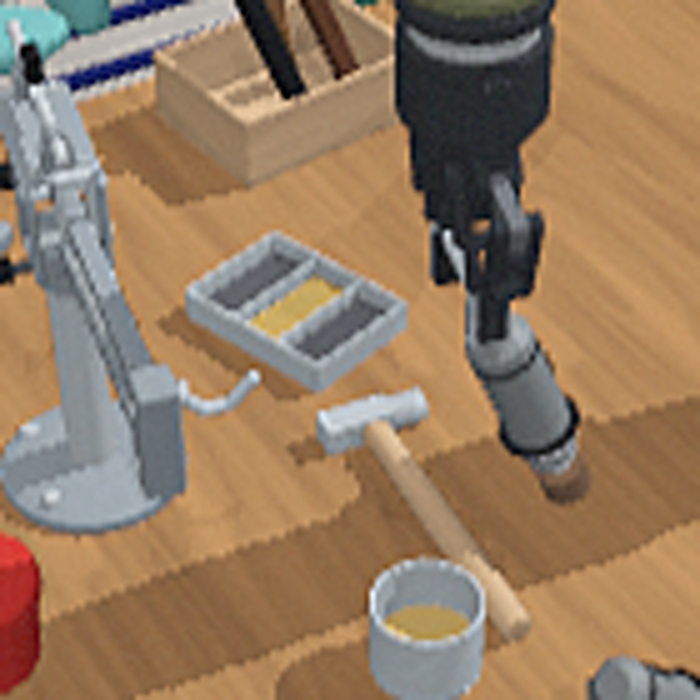

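>>> servo_tool(
  deltas=[
    [-0.2,-1.3,0,0,0],
    [-0.2,-2.2,0,0,0],
    [-0.2,-2.8,0,0,0],
    [-0.2,-3.2,0,0,0],
    [-0.2,-3.45,0,0,0],
    [-0.2,-3.6,0,0,0],
  ],
)

```text
clock: 15.57
eef_pos: [0.4315, 0.1283, 0.4063]
eef_rot: [[-0.969, 0.246, -0.012], [0.246, 0.969, 0.012], [0.015, 0.009, -1.0]]
ft_force: [0.0, 0.4, -5.0]
opening: 0.571
```

>>> servo_tool(
  deltas=[
    [-0.2,0.2,0,0,0],
    [-0.2,0.6,0,0,0],
    [-0.2,1.2,0,0,0],
    [-0.2,2.2,0,0,0],
    [-0.2,3.5,0,0,0],
    [-0.2,3.5,0,0,0],
    [-0.2,3.5,0,0,0],
  ],
)

```text
clock: 16.15
eef_pos: [0.5396, 0.1276, 0.4049]
eef_rot: [[-0.969, 0.248, -0.012], [0.248, 0.969, 0.011], [0.014, 0.008, -1.0]]
ft_force: [-1.9, -0.2, -4.9]
opening: 0.575
```

```bash
python3 - <<'E'
from h import *
tilt();tilt()
c=robot.read_camera("scene")
for cam in("scene","top"):
  c=robot.read_camera(cam)
  for n in("hook_seat","hanger"):
    for r in robot.place_of(n,cam)[:2]: print(n,cam,round(r["confidence"],2),np.round(w(c,r["centre"]),4))
snap("scene","s10.png",(200,120,340,260),5)
E
```

```text
16.15 [0.53959043 0.12756569 0.40493184] [-1.9 -0.2 -4.9] [ 0.01  0.18 -0.06] 0.5747125935940759
scene rougher 0.86 [0.5311 0.1314 0.3418]
scene loop_top 0.55 [0.5412 0.1252 0.4475]
len 0.1063293938664186 tilt 6.372800640813823 az -31.630785685952286
16.45 [0.53595171 0.12844084 0.40657517] [ 0.4 -0.4 -5.3] [-0.04 -0.06  0.01] 0.5736987672451437
scene rougher 0.69 [0.5301 0.1301 0.3423]
scene loop_top 0.56 [0.5381 0.1274 0.4475]
len 0.10555898824827747 tilt 4.591481948070476 az -18.67391252209475
hook_seat scene 0.62 [0.6367 0.0229 0.312 ]
hanger scene 0.72 [0.6725 0.0121 0.3114]
hanger scene 0.58 [ 0.7953  0.0973 -0.0021]
hook_seat top 0.54 [0.6338 0.0178 0.3059]
hanger top 0.6 [0.6724 0.007  0.3142]
```

View pics/s10.png

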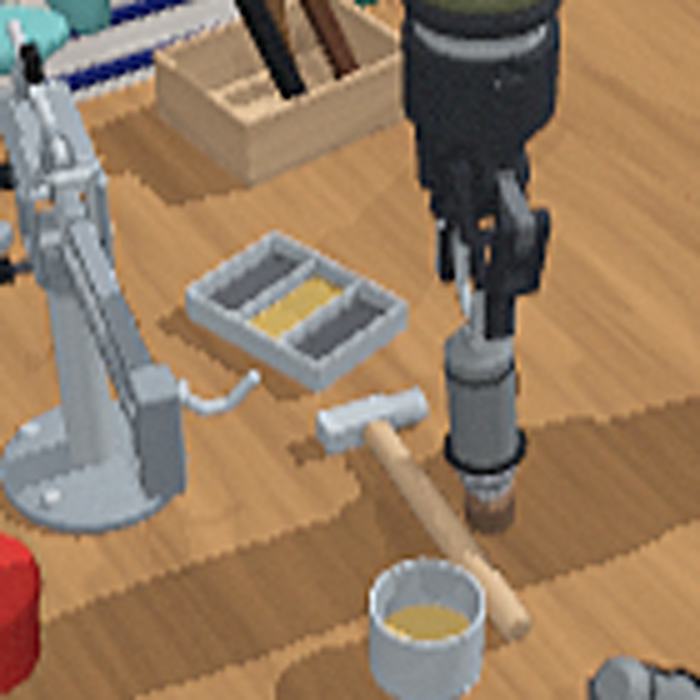

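The tool now hangs nearly vertical, about 5° off. Its loop is at (468,270), and the hook's open tip at (255,378) in the zoom. I go to a point 75 mm before the hook.

>>> servo_tool(
  deltas=[
    [-0.2,0.15,-0.5,0,0],
    [-0.2,0.35,-1.2,0,0],
    [-0.2,0.6,-2,-0.3,0],
    [-0.2,0.8,-2.7,-0.8,0],
    [-0.2,0.9,-3,-1.5,0],
    [-0.2,0.9,-3,-2.2,0],
    [-0.2,0.9,-3,-2.9,0],
    [-0.2,0.9,-3,-3.4,0],
  ],
)

```text
clock: 17.82
eef_pos: [0.5628, 0.0379, 0.3024]
eef_rot: [[-0.969, 0.246, -0.014], [0.246, 0.969, 0.012], [0.017, 0.008, -1.0]]
ft_force: [-0.0, -0.3, -5.6]
opening: 0.575
```

>>> servo_tool(
  deltas=[
    [-0.2,0,0,-0.15,0],
    [-0.2,0,0,-0.25,0],
    [-0.2,0,0,-0.25,0],
  ],
)

```text
clock: 18.07
eef_pos: [0.563, 0.0379, 0.2949]
eef_rot: [[-0.969, 0.247, -0.014], [0.246, 0.969, 0.012], [0.017, 0.008, -1.0]]
ft_force: [0.9, -0.4, -4.2]
opening: 0.572
```

```bash
python3 - <<'E'
from h import *
tilt()
c=robot.read_camera("scene")
for n in("hook_seat",):
    for r in robot.place_of(n,"scene")[:2]: print(n,round(r["confidence"],2),np.round(w(c,r["centre"]),4))
snap("scene","s11.png",(200,150,290,260),6)
E
```

```text
18.0667 [0.56301227 0.03791612 0.29486929] [ 0.9 -0.4 -4.2] [-0.01 -0.09  0.01] 0.5721013948278483
scene rougher 0.71 [0.5558 0.0393 0.2292]
```

View pics/s11.png

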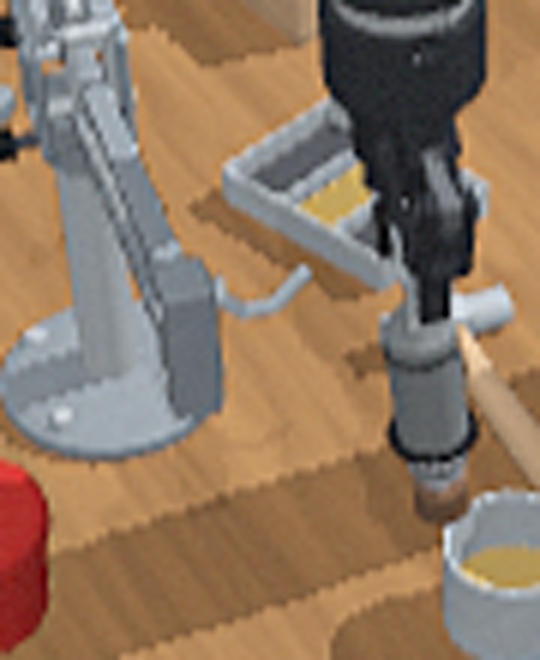

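```bash
python3 - <<'E'
from h import *
from scipy.optimize import least_squares
a=robot.read_camera("scene");b=robot.read_camera("top")
def T(u,v): return least_squares(lambda P:np.r_[pix(a,P)-u,pix(b,P)-v],[.62,.02,.31]).x
print("tip",T(np.array([305,270])/6+[200,150],np.array([52,152])/4+[265,140]))
S=np.array([.636,.0195,.309]);d=np.array([-.969,.247,0])
print((pix(a,S)-[200,150])*6,(pix(a,S+.022*d+[0,0,.014])-[200,150])*6,"loop in/out",(pix(a,[.566,.037,.336])-[200,150])*6)
E
```

```text
tip [0.61389682 0.02401402 0.32079611]
[259.12191452 299.08412087] [302.18930456 267.69399318] loop in/out [401.84790367 225.57959664]
```

>>> servo_tool(
  deltas=[
    [-0.2,0.2,-0.05,0,0],
    [-0.2,0.5,-0.13,0,0],
    [-0.2,0.85,-0.22,0,0],
    [-0.2,1.2,-0.31,0,0],
    [-0.2,1.55,-0.4,0,0],
    [-0.2,1.85,-0.47,0,0],
    [-0.2,2.1,-0.53,0,0],
    [-0.2,2.3,-0.58,0,0],
  ],
)

```text
clock: 19.28
eef_pos: [0.6328, 0.0201, 0.2948]
eef_rot: [[-0.969, 0.247, -0.014], [0.247, 0.969, 0.012], [0.016, 0.008, -1.0]]
ft_force: [0.1, 0.2, -5.2]
opening: 0.57
```

```bash
python3 - <<'E'
from h import *
tilt()
snap("scene","s12.png",(200,150,290,260),6)
snap("top","t12.png",(230,120,330,220),6)
E
```

```text
19.2833 [0.63280081 0.02014657 0.29483966] [ 0.1  0.2 -5.2] [ 0.   -0.06 -0.03] 0.5697972130209864
scene rougher 0.6 [0.6269 0.0221 0.2287]
```

View pics/s12.png

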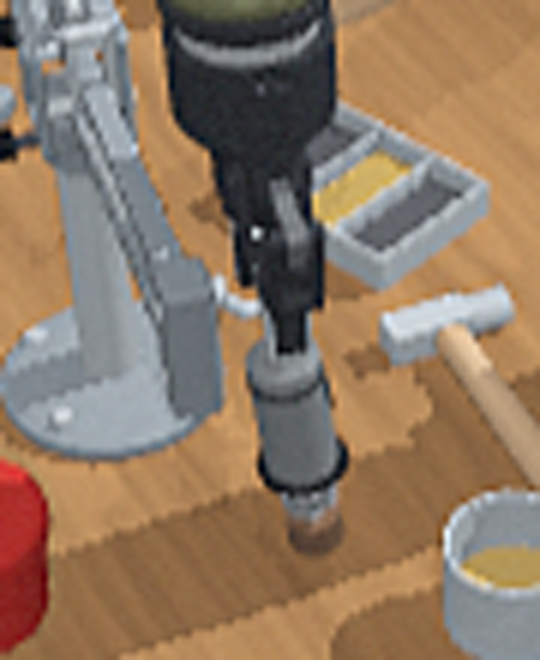

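View pics/t12.png

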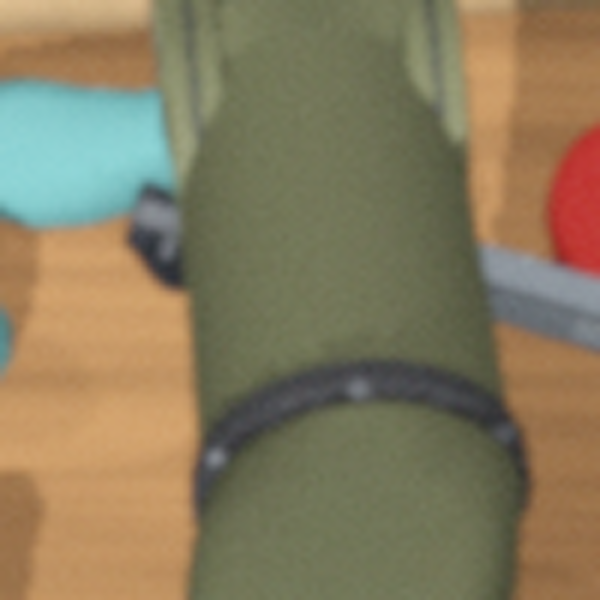

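The hook at (235,300) enters between the fingers without contact (force is just the 5 N weight). Now I lower slowly.

>>> servo_tool(
  deltas=[
    [-0.2,0,0,-0.15,0],
    [-0.2,0,0,-0.3,0],
    [-0.2,0,0,-0.45,0],
    [-0.2,0,0,-0.6,0],
    [-0.2,0,0,-0.75,0],
    [-0.2,0,0,-0.9,0],
    [-0.2,0,0,-1.05,0],
    [-0.2,0,0,-1.2,0],
  ],
)

```text
clock: 20.35
eef_pos: [0.6317, 0.0216, 0.2591]
eef_rot: [[-0.969, 0.246, -0.014], [0.245, 0.969, 0.013], [0.016, 0.009, -1.0]]
ft_force: [-0.1, 1.9, -1.6]
opening: 0.576
```

>>> servo_tool(
  deltas=[
    [-0.2,0,0,-0.1,0],
    [-0.2,0,0,-0.2,0],
    [-0.2,0,0,-0.3,0],
    [-0.2,0,0,-0.4,0],
    [-0.2,0,0,-0.5,0],
    [-0.2,0,0,-0.6,0],
    [-0.2,0,0,-0.7,0],
    [-0.2,0,0,-0.7,0],
  ],
)

```text
clock: 21.02
eef_pos: [0.6317, 0.0216, 0.2375]
eef_rot: [[-0.969, 0.246, -0.014], [0.245, 0.969, 0.013], [0.017, 0.009, -1.0]]
ft_force: [1.2, 0.9, -1.1]
opening: 0.571
```

```bash
python3 - <<'E'
from h import *
tilt()
c=robot.read_camera("scene")
for n in("hook_seat","hanger"):
    for r in robot.place_of(n,"scene")[:2]: print(n,round(r["confidence"],2),np.round(w(c,r["centre"]),4))
snap("scene","s13.png",(200,150,290,260),6)
E
```

```text
21.0167 [0.63172634 0.02159957 0.23751395] [ 1.2  0.9 -1.1] [ 0.28 -0.1  -0.06] 0.5708210808132546
scene rougher 0.84 [0.6288 0.0204 0.1718]
hook_seat 0.83 [0.6381 0.0192 0.2795]
hanger 0.52 [0.6708 0.0155 0.2846]
```

View pics/s13.png

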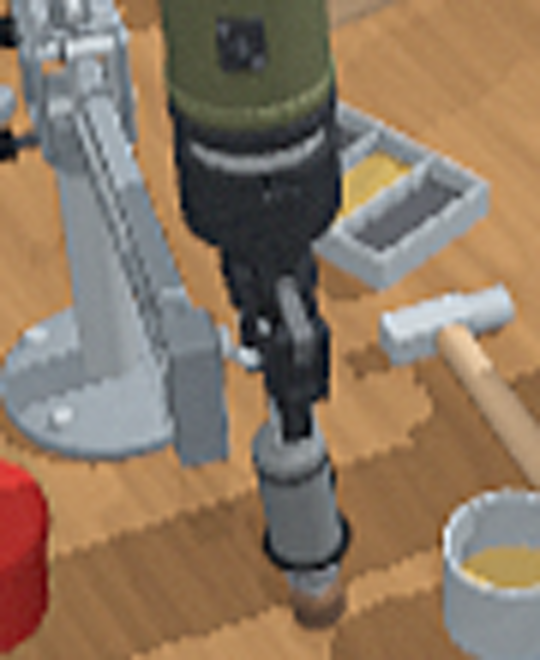

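>>> servo_tool(
  deltas=[
    [-0.2,0,0,-0.1,0],
    [-0.2,0,0,-0.25,0],
    [-0.2,0,0,-0.4,0],
    [-0.2,0,0,-0.55,0],
    [-0.2,0,0,-0.7,0],
    [-0.2,0,0,-0.85,0],
    [-0.2,0,0,-0.95,0],
    [-0.2,0,0,-1.0,0],
  ],
)

```text
clock: 22.18
eef_pos: [0.6316, 0.021, 0.2076]
eef_rot: [[-0.969, 0.246, -0.014], [0.246, 0.969, 0.012], [0.017, 0.008, -1.0]]
ft_force: [-1.0, -0.1, -0.0]
opening: 0.576
```

>>> servo_tool(
  deltas=[
    [-0.2,0,0,-0.1,0],
    [-0.2,0,0,-0.2,0],
    [-0.2,0,0,-0.3,0],
    [-0.2,0,0,-0.35,0],
    [-0.2,0,0,-0.35,0],
    [-0.2,0,0,-0.35,0],
  ],
)

```text
clock: 22.68
eef_pos: [0.6315, 0.0201, 0.197]
eef_rot: [[-0.969, 0.247, -0.014], [0.246, 0.969, 0.011], [0.017, 0.007, -1.0]]
ft_force: [-0.9, -1.1, 1.1]
opening: 0.569
```

```bash
python3 - <<'E'
from h import *
for i in range(3):
    print(np.round(robot.sense()["ft_force"],2)); c=robot.read_camera("scene")
    for n in("hook_seat","hanger"):
        for r in robot.place_of(n,"scene")[:1]: print(n,round(r["confidence"],2),np.round(w(c,r["centre"]),4))
tilt()
snap("scene","s14.png",(200,150,290,260),6)
E
```

```text
[-0.9  -1.09  1.06]
hook_seat 0.7 [0.6378 0.0234 0.2385]
hanger 0.67 [4.974e-01 2.660e-02 1.000e-04]
[-2.02 -3.34  0.54]
hook_seat 0.56 [0.6354 0.0227 0.2395]
hanger 0.73 [0.6734 0.0135 0.2423]
[-1.99 -2.54  1.1 ]
hook_seat 0.58 [0.6376 0.0214 0.2412]
hanger 0.67 [0.672  0.0143 0.2421]
23.1333 [0.63152936 0.02030696 0.19708265] [-1.4 -4.1  0.4] [-0.62  0.27 -0.01] 0.5722487398361664
```

View pics/s14.png

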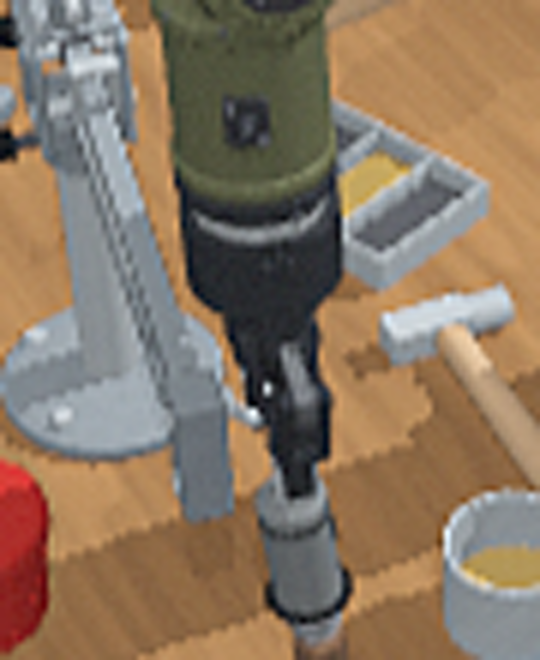

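>>> servo_tool(
  deltas=[
    [-0.2,0,-0.05,0,0],
    [-0.2,0,-0.1,0,0],
    [-0.2,0,-0.1,0,0],
    [-0.2,0,-0.1,0,0],
    [-0.2,0,-0.1,0,0],
  ],
)

```text
clock: 23.9
eef_pos: [0.6317, 0.0196, 0.197]
eef_rot: [[-0.969, 0.245, -0.014], [0.245, 0.97, 0.014], [0.017, 0.01, -1.0]]
ft_force: [-0.7, 2.8, 1.0]
opening: 0.574
```

```bash
cat > ft.py <<'E'
from h import *
F=[];H=[]
for i in range(10):
    s=robot.sense();F.append(np.r_[s["ft_force"],s["ft_torque"]]);c=robot.read_camera("scene")
    for r in robot.place_of("hook_seat","scene")[:1]: H.append(w(c,r["centre"]))
print(s["clock"],s["eef_pos"],np.round(np.mean(F,0),2),np.round(np.std(F,0),2)); H=np.array(H); print(np.median(H,0))
E
python3 ft.py
```

```text
24.8 [0.6317044  0.01762454 0.19706839] [-0.83  3.36  0.21  0.58  0.08  0.01] [0.32 0.44 0.5  0.04 0.04 0.03]
[0.6377684  0.02247871 0.24061923]
```

>>> servo_tool(
  deltas=[
    [-0.2,0,0.04,0,0],
    [-0.2,0,0.04,0,0],
    [-0.2,0,0.04,0,0],
    [-0.2,0,0.04,0,0],
    [-0.2,0,0.04,0,0],
  ],
)

```text
clock: 25.32
eef_pos: [0.6317, 0.0178, 0.1971]
eef_rot: [[-0.969, 0.247, -0.014], [0.247, 0.969, 0.011], [0.016, 0.007, -1.0]]
ft_force: [-0.1, 0.2, 0.9]
opening: 0.57
```

```bash
python3 ft.py; python3 -c "
from h import *
tilt(); snap('scene','s15.png',(200,150,290,260),6)"
```

```text
26.2167 [0.63169705 0.01832115 0.19707371] [-0.91 -2.82  0.7  -0.49  0.08 -0.01] [0.6  1.47 0.42 0.23 0.02 0.03]
[0.6377443  0.0216363  0.23976825]
26.3167 [0.63173478 0.01845951 0.19707993] [-0.1 -4.4  2.1] [-0.75  0.07  0.03] 0.5731955178007806
scene rougher 0.82 [0.6248 0.022  0.1312]
```

View pics/s15.png

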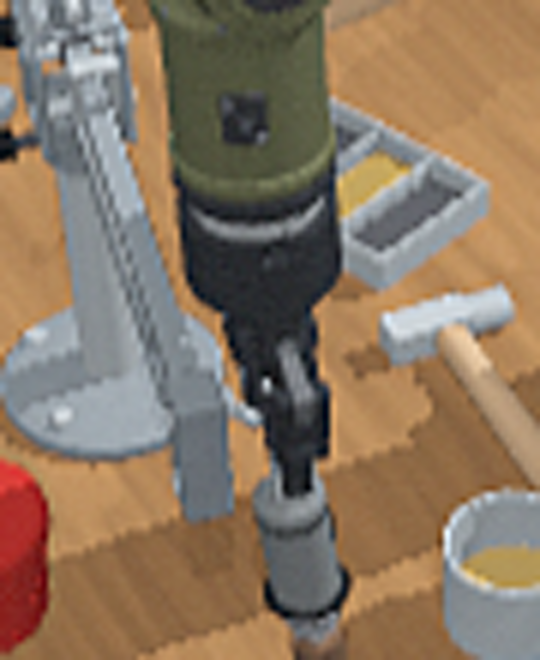

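>>> servo_tool(
  deltas=[
    [-0.2,0,-0.02,0.05,0],
    [-0.2,0,-0.02,0.1,0],
    [-0.2,0,-0.02,0.15,0],
    [-0.2,0,-0.02,0.15,0],
    [-0.2,0,-0.02,0.15,0],
    [-0.2,0,-0.02,0.15,0],
  ],
)

```text
clock: 27.17
eef_pos: [0.6319, 0.0192, 0.2016]
eef_rot: [[-0.969, 0.246, -0.013], [0.245, 0.969, 0.013], [0.016, 0.009, -1.0]]
ft_force: [0.6, -0.3, 0.0]
opening: 0.57
```

```bash
python3 ft.py
```

```text
28.0667 [0.63181971 0.01874652 0.20158975] [ 0.41  1.77 -0.04  0.29 -0.13  0.  ] [0.51 0.95 0.26 0.2  0.03 0.03]
[0.63666331 0.02133103 0.24590496]
```

The vertical force on the gripper is now about 0, so the boom carries the tool. It has sunk about 66 mm (≈0.24 rad) and is steady. I open the fingers step by step.

>>> servo_tool(
  deltas=[
    [0.1,0,0,0,0],
    [0.16,0,0,0,0],
    [0.2,0,0,0,0],
    [0.25,0,0,0,0],
    [0.35,0,0,0,0],
    [0.5,0,0,0,0],
    [0.7,0,0,0,0],
    [0.7,0,0,0,0],
  ],
)

```text
clock: 28.83
eef_pos: [0.6317, 0.0182, 0.2015]
eef_rot: [[-0.969, 0.246, -0.014], [0.246, 0.969, 0.012], [0.016, 0.008, -1.0]]
ft_force: [0.1, -0.3, -0.7]
opening: 0.849
```

```bash
python3 ft.py; python3 -c "
from h import *
tilt(); snap('scene','s16.png',(200,150,290,260),6)"
```

```text
29.7333 [0.63176736 0.01859292 0.20159611] [-0.04  0.02 -0.06 -0.02 -0.04 -0.01] [0.25 0.36 0.73 0.03 0.03 0.04]
[0.63756714 0.02221529 0.24953389]
29.8333 [0.63177554 0.01861242 0.20156829] [-0.6 -0.1 -0.6] [-0.02 -0.05  0.02] 0.8444782933362533
scene rougher 0.85 [0.6295 0.0214 0.1426]
scene loop_top 0.77 [0.6326 0.0202 0.2482]
len 0.10569796592177176 tilt 1.831017552664808 az -20.4304677591255
```

View pics/s16.png

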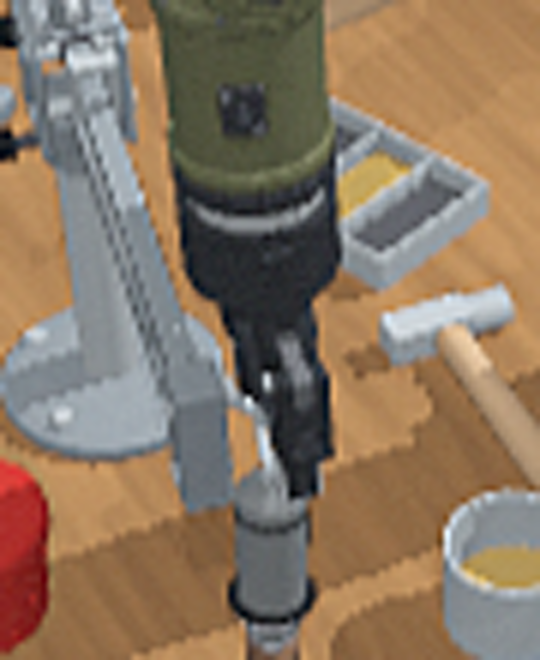

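The tool hangs free and upright (about 2°) with its loop on the hook; the opened finger stands clear beside it at (300,430). I withdraw straight up.

>>> servo_tool(
  deltas=[
    [1,0,0,0.2,0],
    [1,0,0,0.6,0],
    [1,0,0,1.2,0],
    [1,0,0,2,0],
    [1,0,0,3,0],
    [1,0,0,4.2,0],
    [1,0,0,5.4,0],
    [1,0,0,6.6,0],
  ],
)

```text
clock: 30.85
eef_pos: [0.6314, 0.0186, 0.402]
eef_rot: [[-0.969, 0.246, -0.013], [0.246, 0.969, 0.012], [0.016, 0.009, -1.0]]
ft_force: [0.4, -0.7, -0.1]
opening: 1.004
```

>>> servo_tool(
  deltas=[
    [1,-1,0.5,0.2,0],
    [1,-2,1,0.4,0],
    [1,-3,1.5,0.5,0],
    [1,-4,2,0.5,0],
    [1,-5,2.5,0.5,0],
    [1,-5,3,0.5,0],
    [1,-5,3,0.5,0],
    [1,-5,3,0.5,0],
  ],
)

```text
clock: 31.52
eef_pos: [0.4816, 0.1088, 0.4177]
eef_rot: [[-0.97, 0.244, -0.012], [0.244, 0.97, 0.012], [0.014, 0.009, -1.0]]
ft_force: [0.4, 0.2, 0.5]
opening: 1.0
```

```bash
python3 - <<'E'
from h import *
for i in range(4):
  s=robot.sense(); c=robot.read_camera("scene"); o={}
  for n in("rougher","loop_top","hook_seat","lock_grip"):
    L=[w(c,r["centre"]) for r in robot.place_of(n,"scene")]; L=[l for l in L if abs(l[0]-.63)<.08 and l[1]<.1]
    if L:o[n]=np.round(L[0],3).tolist()
  print(s["clock"],o)
snap("scene","s17.png",(180,100,300,240),4); snap("top","t17.png")
E
```

```text
31.5167 {'rougher': [0.637, 0.018, 0.139], 'loop_top': [0.636, 0.019, 0.247], 'hook_seat': [0.638, 0.024, 0.246], 'lock_grip': [0.585, -0.328, 0.332]}
31.7667 {'rougher': [0.635, 0.022, 0.139], 'loop_top': [0.635, 0.02, 0.248], 'hook_seat': [0.637, 0.024, 0.245], 'lock_grip': [0.583, -0.331, 0.332]}
32.0167 {'rougher': [0.632, 0.023, 0.143], 'loop_top': [0.635, 0.016, 0.247], 'hook_seat': [0.639, 0.024, 0.245], 'lock_grip': [0.587, -0.329, 0.334]}
32.2667 {'rougher': [0.638, 0.021, 0.141], 'loop_top': [0.636, 0.02, 0.246], 'hook_seat': [0.638, 0.023, 0.251], 'lock_grip': [0.587, -0.33, 0.334]}
```

View pics/s17.png

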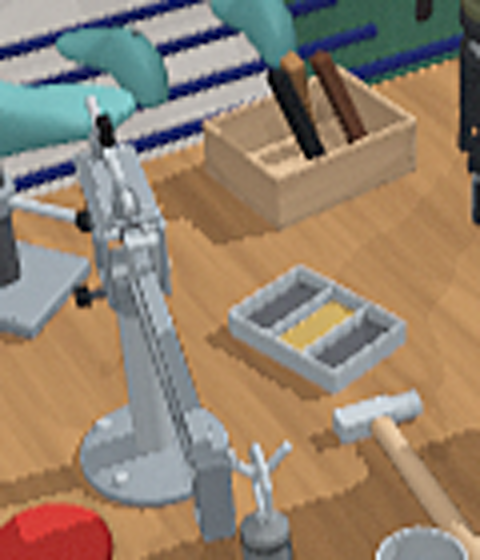

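View pics/t17.png

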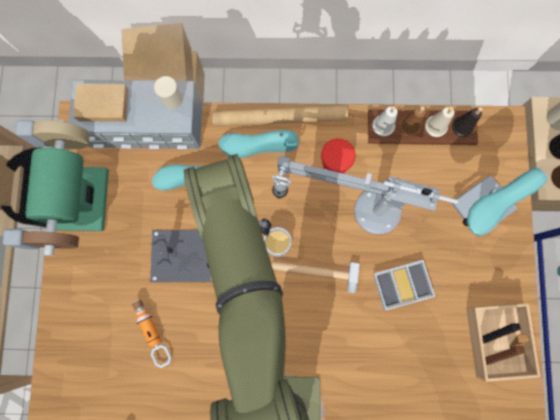

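The loop hangs in the hook's hollow at (258,460), the bolt grip is still drawn at (107,130), and the other things have not moved. I wait a little, check once more, and hand in.

>>> servo_tool(
  deltas=[
    [1,0,0,0,0],
    [1,0,0,0,0],
    [1,0,0,0,0],
    [1,0,0,0,0],
    [1,0,0,0,0],
    [1,0,0,0,0],
    [1,0,0,0,0],
    [1,0,0,0,0],
  ],
)

```text
clock: 33.28
eef_pos: [0.4813, 0.1086, 0.417]
eef_rot: [[-0.969, 0.246, -0.013], [0.246, 0.969, 0.012], [0.016, 0.009, -1.0]]
ft_force: [-0.4, 0.8, -0.5]
opening: 1.004
```

>>> servo_tool(
  deltas=[
    [1,0,0,0,0],
    [1,0,0,0,0],
    [1,0,0,0,0],
    [1,0,0,0,0],
    [1,0,0,0,0],
    [1,0,0,0,0],
    [1,0,0,0,0],
    [1,0,0,0,0],
  ],
)

```text
clock: 33.95
eef_pos: [0.4813, 0.1085, 0.417]
eef_rot: [[-0.969, 0.246, -0.013], [0.246, 0.969, 0.012], [0.016, 0.009, -1.0]]
ft_force: [0.6, 0.6, 0.1]
opening: 1.003
```

```bash
python3 - <<'E'
from h import *
im=[robot.read_camera("scene")["pixels"].astype(int) for i in range(6)]
print([np.abs(a-im[0])[150:260,200:300].mean().round(2) for a in im])
c=robot.read_camera("scene")
for n in("rougher","loop_top","hook_seat","lock_grip"):
    for r in robot.place_of(n,"scene")[:1]: print(n,w(c,r["centre"]).round(3))
print(robot.sense()["clock"],robot.job_done())
E
```

```text
[np.float64(0.0), np.float64(1.64), np.float64(1.64), np.float64(1.64), np.float64(1.63), np.float64(1.65)]
rougher [0.633 0.019 0.14 ]
loop_top [0.133 0.357 0.017]
hook_seat [0.636 0.022 0.248]
lock_grip [ 0.584 -0.329  0.334]
the job is handed in; nothing more can be done
34.5 None
```

The rougher hangs by its loop on the hook with the bolt drawn, and the job was handed in at 34.5 s; the hand-in reports no verdict.

**What I did**
- **Bolt:** I drew it 39.9 mm by TCP travel, and the force rose to 14–18 N at the stop.
- **Carrying:** I gripped the rougher by the two sides of its loop and let it swing nearly upright in the fingers.
- **Hanging:** I put the loop over the hook and lowered it slowly until the gripper carried no vertical load, about 0 N. The boom had then sunk about 66 mm (≈0.24 rad) and was steady.
- **Release:** I opened the fingers step by step and withdrew straight up.

**Last checks**
- **Bolt:** its grip is still about 40 mm back.
- **Boom:** the hook is about 62 mm lower than at the start (≈0.22 rad).
- **Loop on hook:** the loop top was within about 5 mm of the seat at 31.5–32.3 s.
- **Tool:** upright by about 2° just after release, and successive pictures differ only by noise.
- **Other things:** by eye in the last top picture, the tray, hammer, pot, tub and last_left look unmoved. The arm partly hides last_right and covers the polisher's cradle.

**What disagreed:** in the very last look, the best `loop_top` detection was the orange look-alike's loop. The loop-on-hook check therefore rests on the earlier readings and the picture. While holding, sideways forces of 3–4 N came and went as the loop stuck on the hook; they were gone after release.

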